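# Lock a twist-in channel nut into the strut rail, up against its stop

### The arm

A 7-joint arm with a two-finger parallel gripper is mounted at the origin on the work surface; the furniture and walls round the work are solid. World frame = base frame: x ahead of the robot, y to its left, z up, the work surface at z = 0. Lengths are in m, angles in rad, forces in N, time in s.
With the tool pointing down it reaches from about 0.425 to 0.95 m from the base axis. Payload 16.7 kg.
Tool frame: the origin (TCP) lies at the very end of the fingers, on their centre line; the grasp point (between the pads) lies 19 mm behind it; z points along the fingers, y is the line along which they close (so a half turn about z gives the same grasp; the last joint's range is limited). The gripper opens to 94 mm and grips with 3 to 60 N. Pads are 16 mm wide; open, the fingers measure 119 mm over their backs; the gripper's body (75 mm by 177 mm) begins 78 mm behind the grasp point.
Start: joints at [-1.401, 0.426, 0.074, 1.606, -0.034, 1.111, -0.067], TCP at [0.212, 0.641, 0.205] pointing down, gripper open.
Joint ranges: [-2.85, 2.85], [-0.5, 2.14], [-1.23, 1.37], [0.21, 2.46], [-1.02, 4.16], [0.16, 2.05], [-2.73, 2.73]. Speed limits (rad/s): [1.89, 1.89, 2.39, 2.39, 3.01, 3.01, 3.01].

### API

Orientations are given as a unit quaternion [x, y, z, w].
In Python, from cell import ctrl, cams, workorder gives the robot as it stands.
- The arm moves only by the tool play_rows, never from a script. Its arguments are lists of equal length, an entry for each row: "hand": the opening, from 0 (shut) to 1 (fully open); "offset": the shift along the world's x, y, z normalised to -1 to 1, where 1 is 3 cm, a list of three; "turn": the turn about the world's z normalised to -1 to 1, where 1 is 0.12 rad. A call has 1 to 12 rows; each row shifts and turns the commanded pose from where the row before left it; what a row does not reach is not made up. A row lasts 1/12 s, in which the tool goes at most 41.7 mm and 7.16 degrees, less where a joint would pass 70% of its speed; a pose out of reach is approached as far as the arm can. A call with a number of a shift or a turn outside -1 to 1 is refused whole. A call with a gripper value outside its range is refused whole. The fingers move at their own pace and stop on an object; "squeeze" is the grip in N (left out, the last holds). Time passes only in rows, so rows that do not move let the fingers close. It gives the time, the measured TCP pose, the force, the opening and the grip force at its end, in the units of the state.
- ctrl.read_state(): the state, without advancing time (a new reading comes with each control period).
- cams.get_image(name): name is "side" or "top" or "wrist"; returns a dict with "image" (480x640x3 uint8, blue, green, red), "z_map" (480x640 float32, m along the optical axis (not along the pixel's ray), 0 where there is no reading), "intrinsics" (3x3 intrinsics, pixels), "xyz" and "rotation" of the camera in the world. Camera axes: x right, y down, z forward; pixel columns grow to the right and rows downward; lengths in m; the calibration is good to about 2 mm. A picture is of the moment at which its call begins.
- workorder.hand_in(): hands the job in; it is judged then, once.
The state is a dict: "time": time; "joint_pos": joint angles; "dq": joint speeds; "joint_efforts": joint torques, N m; "tool_pos": TCP position; "ee_rot": TCP orientation; "wrist_force": force on the tool from outside, world axes, zero at the start; "wrist_torque": the same for the moment, N m; "finger_gap": finger opening in m; "gripper_force": force on a finger pad.
Only numpy, scipy, OpenCV 4.12 (cv2) and the standard library are available. Lean on these libraries where they do the work, as an engineer would, in place of code of your own. Each camera call takes 0.05 s, during which the arm holds its last target. There are 200 camera calls.

### The job

Fit the twist-in channel nut into the strut rail: lower it lengthwise into the open slot, some centimetres short of the stop screw, press it down gently against its spring and turn it a quarter turn clockwise, no further than its stop, then let it rise so that its grooves catch the lips of the rail. Then slide it along the rail until it rests snugly against the rubber tip of the stop screw, and let go. Force nothing, and leave the other things round about where they lie.

Things in the scene. Friction and masses are not known exactly. Their poses are not given: they have to be found in the camera images.
- nut_grip (a point): centre of the black grip of the loose twist-in channel nut (85 g, standing upright on its foot at the start). z up its stem, x along the length of its steel plate. The grip is 14 mm thick along x (pinch it across x), 30 mm wide along y, 28 mm high (14 above and below this point), with a 9 mm threaded stud on top. Below this point: round collar, 28 mm diameter, 24 to 29 mm down; stem 14 mm thick; foot's sole 81 mm down
- nut_plate (a point): middle of the top of the nut's steel plate, 38 mm below nut_grip, same axes. Plate 34.6 mm along x, 20 mm along y, 9 mm thick. Two grooves 5 mm wide, 3 mm deep in its top run along y, 12.2 mm either side of the stem. Two opposite corners are rounded: inside the channel it turns only clockwise (seen from above), some 95 degrees, till its square corners meet the walls: a hard stop, felt as a rise of moment
- nut_foot (a point): middle of the sole of the nut's plastic foot (28 mm along the nut's x, 18 mm along y), at the end of the coil spring under the plate. At rest 81 mm below nut_grip; it yields upward by up to 15 mm, with 1.5 N at first and 0.35 N more per mm. Same axes as nut_grip
- rail: fixed steel strut channel, 260 mm long, 41 mm wide, on an aluminium plate 290 x 92 x 8 mm. Origin under the middle of the plate, on the desk; x along the channel, y across, z up. Top at z = 49 mm, inner floor at 10.5 mm, inner walls at y = +-18.2 mm. The open slot along its top is 22 mm wide (y = +-11 mm), its upper edges rounded; its lips are 2.5 mm thick and turned down to z = 43 mm
- rail_slot (a point): middle of the rail's length, on the slot's centre line, at the rail's top (49 mm above the desk); axes as the rail's. Heights of nut_grip above the desk: 91.5 mm with the foot just on the channel's floor; below 81 mm the plate is clear under the lips; at 78 mm the collar meets the rail's top; 84 mm when turned across and raised by its spring, lips in the grooves: there it slides along x with about 1 N of friction
- rail_stop: aluminium stop bracket clamped in the rail: foot 40 mm along the rail with a thumbscrew, upright 12 mm thick, 42 mm high. Origin: middle of its front face (towards the rail's -x end, where the nut goes) at the rail's top; axes as the rail's. A screw stands out of that face along -x, 30 mm above the rail's top, with an 11 mm thick rubber tip. How far its end (stop_tip) stands out is not measured: 10 to 28 mm
- power_sensor: black round sensor lying flat, 48 mm diameter, 17 mm high; leave it alone
- hex_key: small black hex key, 29 x 78 x 6 mm, lying flat; leave it alone
- driver: ball-end driver, 185 mm long, 21 mm thick, red handle, lying; leave it alone
- stop_upright (a point): middle of the front face of the stop's upright, 30 mm above the rail's top, where the adjusting screw comes out; axes as the rail's. Once the nut is turned across, the end of its grip, 15 mm from nut_grip, is what meets the rubber tip. The soft rubber yields 1 mm per 5 N, by 2 mm at most, and does not bounce
Mind the look-alikes: they are no part of the job. There is more than one size of the part that bears nut_grip; the job needs the smaller.

How it is judged:
By the outcome, as a careful person would: the job done as asked, in the order asked, and still so for the second after the job is handed in, with the robot touching nothing.
It also fails if it takes over 72 s, if anything falls off the work surface, if the arm or the gripper's body presses on something with over 40 N, if the wrist force passes 120 N, or if a joint passes its speed limit or range.

## Working session

There is one attempt and no reset: what is moved stays moved. The work goes in short steps, Python scripts to look and compute and a tool call to move; the robot and the scene stay as the last step left them, time stands still between calls to the robot, and variables do not carry over. Pictures are saved under pics/ and viewed, at most 10 in all, crops included, and the job is handed in when it is done.

Besides the shell and the picture viewer there is one more tool, called by a JSON object that holds its "api" and its "payload". play_rows: Moves the arm, as the interface text tells. Scaled input: -1 to 1 covers 3 cm each way for a shift and 0.12 rad each way for a turn. Its arguments: {"type":"object","properties":{"hand":{"type":"array"},"offset":{"type":"array"},"turn":{"type":"array"},"squeeze":{"type":"number"}},"required":["hand","offset","turn"]}

```bash
mkdir -p pics
cat > h.py <<'E'
import numpy as np, cv2, pickle
from cell import ctrl, cams, workorder
def shot(n,tag):
    d=cams.get_image(n); cv2.imwrite(f'pics/{tag}.png',d['image']); pickle.dump(d,open(f'pics/{tag}.pkl','wb')); return d
def load(tag): return pickle.load(open(f'pics/{tag}.pkl','rb'))
def ray(d,u,v,z):
    K=np.array(d['intrinsics']);R=np.array(d['rotation']);c=np.array(d['xyz'])
    r=R@np.linalg.inv(K)@np.array([u,v,1.]); return c+r*(z-c[2])/r[2]
def cloud(d):
    K=np.array(d['intrinsics']);R=np.array(d['rotation']);c=np.array(d['xyz'])
    v,u=np.mgrid[:480,:640]; z=d['z_map']
    p=np.stack([(u-K[0,2])/K[0,0]*z,(v-K[1,2])/K[1,1]*z,z],-1)
    P=p@R.T+c; P[z==0]=np.nan; return P
def proj(d,p):
    q=np.array(d['rotation']).T@(np.array(p)-d['xyz']); q=np.array(d['intrinsics'])@q; return q[:2]/q[2]
E
python3 - <<'E'
from h import *
for n in('top','side'):
    d=shot(n,n+'0'); print(n,np.round(d['xyz'],3),np.round(d['rotation'],3).tolist(),d['intrinsics'])
s=ctrl.read_state();print(s)
E
```

```text
top [0.352 0.198 1.079] [-0.704, 0.709, -0.024, 0.033] [[604.68539962   0.         331.82659766]
 [  0.         604.68539962 226.99214263]
 [  0.           0.           1.        ]]
side [0.356 0.772 0.811] [-0.055, 0.946, -0.318, 0.02] [[575.29296603   0.         317.4577838 ]
 [  0.         575.29296603 233.65271252]
 [  0.           0.           1.        ]]
{'time': 0.1, 'joint_pos': array([-1.40046983,  0.42662801,  0.07380962,  1.60656009, -0.03408726,
        1.1107945 , -0.0670636 ]), 'dq': array([ 3.11450261e-04, -5.72083372e-04, -5.61548027e-04, -5.11165532e-04,
       -1.16819602e-05, -1.46781540e-04,  4.73723377e-04]), 'joint_efforts': array([ 9.36160010e-03, -9.37465668e+01,  3.67800348e+00, -4.55034757e+01,
       -4.85170155e-02,  1.69413246e-02,  1.27973422e-04]), 'tool_pos': array([0.21209874, 0.64038509, 0.20486445]), 'ee_rot': array([ 1.59208144e-01,  9.87244877e-01, -5.63433180e-04, -5.54316044e-05]), 'wrist_force': array([-0.20047714,  0.17737579,  0.33571948]), 'wrist_torque': array([-0.01856415,  0.02663668, -0.03899542]), 'gripper_force': 0.0, 'finger_gap': 0.09403403644911101}
```

View pics/top0.png

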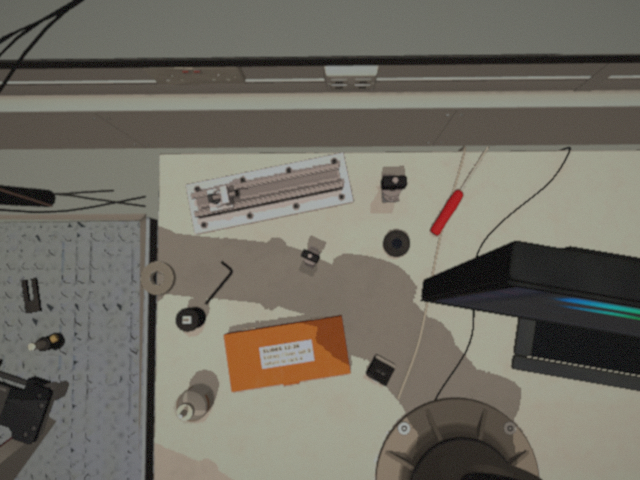

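View pics/side0.png

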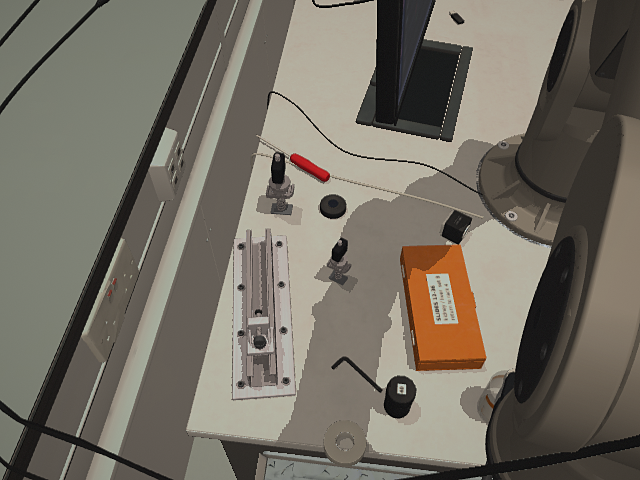

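The top view shows two nuts on their feet: one at (312,256), side (340,250), and a clearly bigger one at (394,183), side (279,170). Other dark things are the power sensor (396,243), a black weight (190,319) and a black cube (380,369). The smaller nut at (312,256) is my choice. The rail runs from (190,205) to (350,180), with its stop at about (220,198).

```bash
python3 - <<'E'
s=open('h.py').read().replace("np.array(d['rotation'])","RR(d)")
s=s.replace("def shot","from scipy.spatial.transform import Rotation\ndef RR(d): return Rotation.from_quat(d['rotation']).as_matrix()\ndef shot",1)
open('h.py','w').write(s)
E
python3 - <<'E'
from h import *
for t,boxes in (('top0',{'small':(295,240,330,272),'big':(375,160,412,205)}),('side0',{'small':(325,230,356,285),'big':(262,145,300,218)})):
    d=load(t);P=cloud(d);g=d['image'].max(2)
    for n,(a,b,c,e) in boxes.items():
        p=P[b:e,a:c].reshape(-1,3);k=g[b:e,a:c].ravel()
        m=(p[:,2]>0.06)&(k<70); q=p[m]
        print(t,n,m.sum(),'zmax',np.nanmax(p[:,2]),'blk zmin',np.nanmin(q[:,2]),q[:,:].mean(0))
        for lo,hi in((.08,.1),(.06,.1),(.03,.06)):
            mm=(p[:,2]>lo)&(p[:,2]<hi); 
            if mm.sum()>4:
                r=cv2.minAreaRect((p[mm][:,:2]*1000).astype('float32')); print(lo,hi,mm.sum(),np.round(r[0],1),np.round(r[1],1),r[2])
    # rail
    m=(P[...,2]>.044)&(P[...,2]<.053)
    n,l,st,ce=cv2.connectedComponentsWithStats(m.astype('uint8'))
    for i in range(1,n):
        if st[i,4]>60: 
            p=P[l==i]; r=cv2.minAreaRect((p[:,:2]*1000).astype('float32')); print('z49',st[i],np.round(r[0],1),np.round(r[1],1),r[2],p[:,2].mean())
    m=(P[...,2]>.055)&(P[...,2]<.11)
    n,l,st,ce=cv2.connectedComponentsWithStats(m.astype('uint8'))
    for i in range(1,n):
        if 30<st[i,4]<2500: 
            p=P[l==i]; r=cv2.minAreaRect((p[:,:2]*1000).astype('float32')); print('hi',st[i],np.round(r[0],1),np.round(r[1],1),r[2],p[:,2].max())
d=load('side0');c=np.concatenate([cv2.resize(d['image'][225:295,305:375],(400,400),interpolation=2),cv2.resize(d['image'][145:215,245:315],(400,400),interpolation=2)],1);cv2.imwrite('pics/c1.png',c)
E
```

```text
top0 small 121 zmax 0.10700066276954345 blk zmin 0.08170900563757688 [0.38537422 0.24612489 0.09479046]
0.08 0.1 148 [386.3 247.1] [29.7 14.3] 66.25038146972656
0.06 0.1 156 [386.3 246.6] [23.6 28.9] 3.6002607345581055
0.03 0.06 114 [386.4 246.8] [20.2 33.9] 64.14608764648438
top0 big 292 zmax 0.1451756774668762 blk zmin 0.07764714872580591 [0.49955433 0.11265828 0.12427901]
0.08 0.1 32 [492.7 117.1] [35.5 10.8] 66.15913391113281
0.06 0.1 136 [502.3 115.6] [45.9 30.6] 29.24459457397461
0.03 0.06 78 [503.1 111.1] [47.  25.9] 2.3397653102874756
z49 [  57   89  583   11 1816] [668.  184.2] [1015.9    9.7] 89.88856506347656 0.047337805170490826
z49 [  0  95  56   5 168] [669.3 744. ] [ 6.7 98.2] 0.53322434425354 0.047586132587478465
z49 [229 163 110  28 623] [524.3 293.3] [ 10.7 190. ] 11.178590774536133 0.04942049240020468
z49 [222 181 121  30 651] [491.3 297.1] [ 10.6 210.4] 11.317317008972168 0.04935789507650745
z49 [190 190  17   9  96] [494.7 441.4] [ 9.7 27.9] 11.35605239868164 0.04954033059989028
z49 [194 208  27   8 113] [465.6 425.9] [ 9.9 46.1] 9.30135726928711 0.04907140430650
[... 2297 characters left out ...]
 59] [ 474.4 -428.6] [ 6.4 90. ] 32.42235565185547 0.10943106722468732
hi [ 515  136   59   67 1584] [60.4 32.2] [ 42.7 143.8] 27.60025405883789 0.10999410209383897
hi [266 166  24  31 391] [504.4 116.3] [40.9 37. ] 8.249486923217773 0.10963925604899227
hi [331 238  17  29 369] [384.5 250.4] [25.8 28.2] 9.906623840332031 0.10527129149831371
hi [247 309  27  46 952] [486.  396.6] [37.7 56.8] 10.981363296508789 0.09358481490071369
hi [485 370  24  38 409] [156.5 439.8] [49.2 17.8] 68.56134796142578 0.10920291648116742
hi [386 375  31  30 689] [280.5 456.4] [40.1 39.4] 7.757275104522705 0.0658667738459614
hi [ 66 446  29  34 598] [668.5 606.6] [ 3.1 46.3] 0.31731390953063965 0.10995004205230352
```

View pics/c1.png

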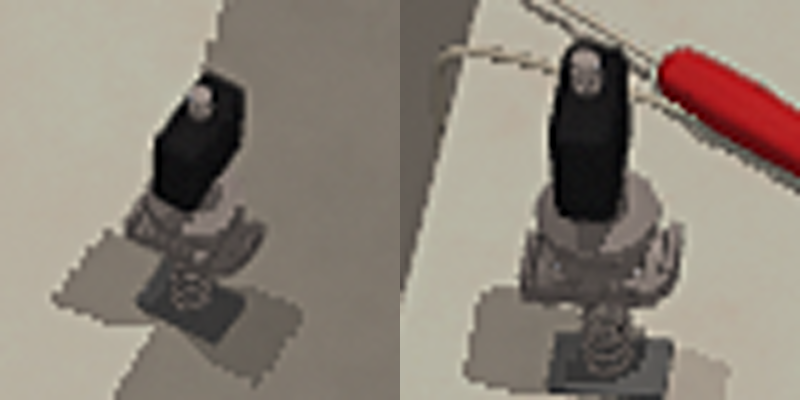

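The crop confirms it: the small nut is on the left, with its 30 mm grip edge-on (107 mm tall against 144 mm for the large one). I'll go above it, turned +84° so the fingers close along its x.

{"api": "play_rows", "payload": {"hand": [0.6,0.6,0.6,0.6,0.6,0.6,0.6,0.6,0.6,0.6], "offset": [[0.29,-0.65,0],[0.29,-0.65,0],[0.29,-0.65,0],[0.29,-0.65,0],[0.29,-0.65,0],[0.29,-0.65,0],[0.29,-0.65,0],[0.29,-0.65,0],[0.29,-0.65,0],[0.29,-0.65,0]], "turn": [0.61,0.61,0.61,0.61,0.61,0.61,0.61,0.61,0.61,0.61], "squeeze": 15}}

```text
time: 0.93
tool_pos: [0.2995, 0.4446, 0.2053]
ee_rot: [-0.206, 0.978, -0.0, -0.0]
wrist_force: [0.3, -0.3, 0.2]
finger_gap: 0.0563
gripper_force: 0.0
```

{"api": "play_rows", "payload": {"hand": [0.6,0.6,0.6,0.6,0.6,0.6,0.6,0.6,0.6,0.6,0.6], "offset": [[0.29,-0.65,0],[0.29,-0.65,0],[0.29,-0.65,0],[0.29,-0.65,0],[0.29,-0.65,0],[0.29,-0.65,0],[0.29,-0.65,0],[0.29,-0.65,0],[0.29,-0.65,0],[0.29,-0.65,0],[0,0,0]], "turn": [0.61,0.61,0.61,0.61,0.61,0.61,0.61,0.61,0.61,0.61,0]}}

```text
time: 1.85
tool_pos: [0.3875, 0.2471, 0.2053]
ee_rot: [-0.542, 0.841, -0.0, -0.0]
wrist_force: [0.4, 0.5, -0.4]
finger_gap: 0.0565
gripper_force: 0.0
```

Run:
```python
from h import *
d=shot('wrist','w1');P=cloud(d);print(d['xyz'],RR(d)[:,2])
g=d['image'].max(2)
for lo,hi in((.085,.11),(.03,.05)):
    m=(P[...,2]>lo)&(P[...,2]<hi)&(abs(P[...,0]-.386)<.035)&(abs(P[...,1]-.248)<.035)
    r=cv2.minAreaRect((P[m][:,:2]*1000).astype('float32'));print(m.sum(),r)
    m&=P[...,2]<.098;
    if m.sum()>5:print(cv2.minAreaRect((P[m][:,:2]*1000).astype('float32')))
s=ctrl.read_state();print(s['tool_pos'],s['ee_rot'],s['joint_pos'])
```

```text
[0.35711974 0.18038488 0.38387747] [ 0.10554318  0.23228058 -0.96690556]
751 ((384.6780090332031, 247.8606414794922), (30.552167892456055, 14.332952499389648), 65.50839233398438)
((384.6780090332031, 247.8606414794922), (30.552167892456055, 14.332952499389648), 65.50839233398438)
213 ((384.821533203125, 247.00082397460938), (19.21871566772461, 35.20257568359375), 68.93162536621094)
((384.821533203125, 247.00082397460938), (19.21871566772461, 35.20257568359375), 68.93162536621094)
[0.38680609 0.24903498 0.20541365] [-5.40378692e-01  8.41421918e-01 -1.34823468e-04 -8.40121980e-05] [-0.79935747  0.06889893  0.09145065  2.07282574 -0.0071798   1.00037004
  2.00832629]
```

View pics/w1.png

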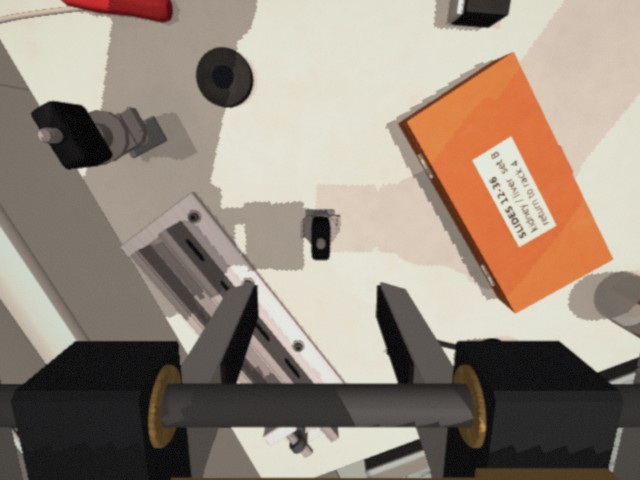

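The wrist view shows the small nut at (320,235), upright and centred between the fingers, with its grip lined up across them. I'll go down and grip it.

{"api": "play_rows", "payload": {"hand": [0.6,0.6,0.6,0.6,0.6,0.6,0.6,0.6,0.6,0.6,0.6,0.6], "offset": [[-0.06,-0.035,0],[0,0,-0.4],[0,0,-0.5],[0,0,-0.5],[0,0,-0.5],[0,0,-0.5],[0,0,-0.5],[0,0,-0.5],[0,0,-0.5],[0,0,-0.5],[0,0,-0.36],[0,0,0]], "turn": [0.06,0,0,0,0,0,0,0,0,0,0,0]}}

```text
time: 2.9
tool_pos: [0.3828, 0.2499, 0.0608]
ee_rot: [-0.545, 0.839, -0.0, -0.002]
wrist_force: [-1.1, -0.8, 0.4]
finger_gap: 0.0565
gripper_force: 0.0
```

{"api": "play_rows", "payload": {"hand": [0.3,0.2,0.1,0.1,0,0,0,0], "offset": [[0,0,0],[0,0,0],[0,0,0],[0,0,0],[0,0,0],[0,0,0],[0,0,0],[0,0,0]], "turn": [0,0,0,0,0,0,0,0], "squeeze": 20}}

```text
time: 3.57
tool_pos: [0.3845, 0.2497, 0.0628]
ee_rot: [-0.544, 0.839, 0.0, 0.0]
wrist_force: [-0.5, -0.3, 0.5]
finger_gap: 0.0138
gripper_force: 20.0
```

{"api": "play_rows", "payload": {"hand": [0,0,0,0,0,0], "offset": [[0,0,0.3],[0,0,0.6],[0,0,0.6],[0,0,0.6],[0,0,0.6],[0,0,0.3]], "turn": [0,0,0,0,0,0]}}

```text
time: 4.07
tool_pos: [0.385, 0.2501, 0.1551]
ee_rot: [-0.544, 0.839, 0.0, 0.001]
wrist_force: [0.6, 0.4, -0.4]
finger_gap: 0.0138
gripper_force: 20.0
```

{"api": "play_rows", "payload": {"hand": [0,0,0,0,0,0,0,0,0,0,0,0], "offset": [[0.4,0.18,0],[0.4,0.18,0],[0.4,0.18,0],[0.4,0.18,0],[0.4,0.18,0],[0.4,0.18,0],[0.4,0.18,0],[0.4,0.18,0],[0.4,0.18,0],[0.4,0.18,0],[0,0,0],[0,0,0]], "turn": [-0.79,-0.79,-0.79,-0.79,-0.79,-0.79,-0.79,-0.79,-0.79,-0.79,0,0]}}

```text
time: 5.07
tool_pos: [0.5043, 0.3036, 0.1523]
ee_rot: [-0.102, 0.995, -0.0, -0.0]
wrist_force: [-0.5, 0.2, -1.7]
finger_gap: 0.014
gripper_force: 20.0
```

Run:
```python
from h import *
th=np.radians(11.2)
s=ctrl.read_state();t=s['tool_pos']*1000;R=Rotation.from_quat(s['ee_rot']).as_matrix();print(t,'tool y ang',np.degrees(np.arctan2(R[1,1],R[0,1]))%180,s['wrist_force'],s['finger_gap'],s['joint_pos'][6])
for cam in('wrist','side','top'):
    d=shot(cam,cam+'2');P=cloud(d)*1000
    z=P[...,2];n=P[...,0]*np.cos(th)+P[...,1]*np.sin(th);a=-P[...,0]*np.sin(th)+P[...,1]*np.cos(th)
    lip=(z>45)&(z<53)&(abs(n-555)<23)&(a>90)&(a<350)
    L=lip&(n<555-8)&(a<255);U=lip&(n>555+8)&(a<255)
    for nm,m in(('L',L),('U',U)):
        if m.sum()>50:
            # per-bin edges along a
            ed=[(b,np.percentile(n[m&(abs(a-b)<5)],[3,97])) for b in range(100,260,10) if (m&(abs(a-b)<5)).sum()>15]
            if len(ed)>2:
                b=np.array([e[0] for e in ed]);e=np.array([e[1] for e in ed])
                print(cam,nm,m.sum(),[ (round(k[0],4),round(np.polyval(k,200),1)) for k in (np.polyfit(b,e[:,0],1),np.polyfit(b,e[:,1],1))])
    tn=t[0]*np.cos(th)+t[1]*np.sin(th);ta=-t[0]*np.sin(th)+t[1]*np.cos(th)
    near=(abs(n-tn)<30)&(abs(a-ta)<30)
    for nm,zz in(('grip',(156,186)),('plate',(118,134)),('collar',(137,148)),('foot',(80,110))):
        m=near&(z>zz[0])&(z<zz[1])
        if m.sum()>8: print(cam,nm,m.sum(),'n',np.percentile(n[m],[2,50,98])-tn,'a',np.percentile(a[m],[2,98])-ta,'zmin',z[m].min())
    print('tool n,a',tn,ta)
    st=(z>60)&(z<100)&(abs(n-555)<30)&(a>240)&(a<345)
    if st.sum()>20:
        print(cam,'stop z>84',np.percentile(a[st&(z>86)],[1,99]) , 'screw',[ (b,int((st&(abs(n-555)<7)&(z>70)&(z<86)&(abs(a-b)<1.5)).sum()),int((st&(abs(a-b)<1.5)).sum())) for b in range(246,310,3)])
```

```text
[504.25901544 303.59355192 152.27801804] tool y ang 101.75136153660313 [-0.54077382  0.22143951 -1.65556422] 0.014001629329573672 1.2218593527056791
wrist L 3108 [(np.float64(-0.0009), np.float64(533.4)), (np.float64(-0.0004), np.float64(542.5))]
wrist U 2133 [(np.float64(-0.0012), np.float64(564.9)), (np.float64(-0.0046), np.float64(573.8))]
wrist grip 4044 n [-17.20569653  -9.02994988  10.33732854] a [-17.04663941  17.99089052] zmin 156.0067659440597
wrist plate 693 n [-12.26692362  -9.839956    -0.72692894] a [-16.10580056  17.33694655] zmin 122.11458906727863
wrist collar 473 n [-15.79001898 -12.57849026  -6.45366665] a [-11.54710121  12.51087601] zmin 140.1791885256806
wrist foot 605 n [-10.8288739   -7.24321471  -2.53314337] a [-13.51896661  13.70036233] zmin 89.71044831091312
tool n,a 553.6237774148735 199.86723717228318
wrist stop z>84 [281.1332864  312.88424693] screw [(246, 0, 0), (249, 0, 0), (252, 0, 0), (255, 0, 0), (258, 0, 0), (261, 0, 0), (264, 4, 4), (267, 110, 110), (270, 57, 57), (273, 51, 51), (276, 51, 51), (279, 52, 52), (282, 120, 698), (285, 0, 252), (288, 0, 
[... 480 characters left out ...]
9 18.99039279] zmin 123.6012604686112
side collar 74 n [-14.52297851  -4.24896969   8.22577031] a [ 6.50500763 15.47856128] zmin 140.770891102171
side foot 135 n [-10.76575655  -2.75451159   5.94253625] a [-6.11284285 14.88141647] zmin 88.74478888503623
tool n,a 553.6237774148735 199.86723717228318
side stop z>84 [282.05367049 316.40303088] screw [(246, 0, 0), (249, 0, 0), (252, 0, 0), (255, 0, 0), (258, 0, 0), (261, 0, 0), (264, 1, 1), (267, 9, 9), (270, 18, 18), (273, 10, 10), (276, 8, 8), (279, 2, 2), (282, 0, 15), (285, 0, 39), (288, 0, 41), (291, 4, 57), (294, 33, 165), (297, 10, 23), (300, 10, 26), (303, 13, 36), (306, 8, 20), (309, 5, 15)]
tool n,a 553.6237774148735 199.86723717228318
```

View pics/wrist2.png

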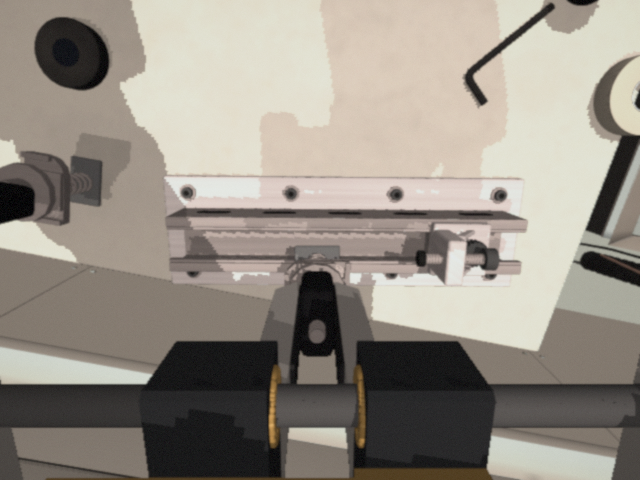

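View pics/side2.png

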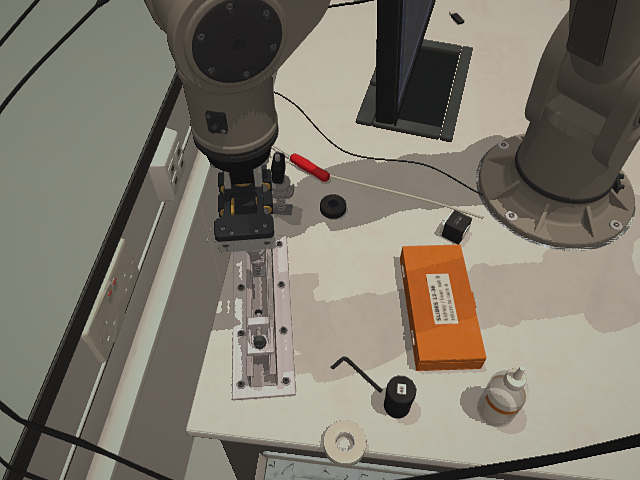

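The side view shows nothing in the way of the gripper. The wrist view has the nut over the slot at (318,255), and the rubber tip at (420,258), 50 mm short of where the turned grip would end. The nut sits about 2 mm off centre across the slot. I'll correct by +2 mm and lower it, checking the forces.

{"api": "play_rows", "payload": {"hand": [0,0,0,0,0,0,0,0,0,0,0,0], "offset": [[0.065,0.013,0],[0,0,-0.2],[0,0,-0.3],[0,0,-0.3],[0,0,-0.3],[0,0,-0.3],[0,0,-0.3],[0,0,-0.3],[0,0,-0.2],[0,0,-0.1],[0,0,0],[0,0,0]], "turn": [-0.07,0,0,0,0,0,0,0,0,0,0,0], "squeeze": 30}}

```text
time: 6.22
tool_pos: [0.5064, 0.3041, 0.0837]
ee_rot: [-0.097, 0.995, -0.0, 0.0]
wrist_force: [-0.5, -0.2, -0.4]
finger_gap: 0.0138
gripper_force: 30.0
```

Run:
```python
from h import *
th=np.radians(11.2)
s=ctrl.read_state();t=s['tool_pos']*1000;R=Rotation.from_quat(s['ee_rot']).as_matrix();print(t,'tool y ang',np.degrees(np.arctan2(R[1,1],R[0,1]))%180,s['wrist_force'],s['wrist_torque'])
d=shot('wrist','wrist3');P=cloud(d)*1000
z=P[...,2];n=P[...,0]*np.cos(th)+P[...,1]*np.sin(th);a=-P[...,0]*np.sin(th)+P[...,1]*np.cos(th)
ta=-t[0]*np.sin(th)+t[1]*np.cos(th);tn=t[0]*np.cos(th)+t[1]*np.sin(th);print(tn,ta)
lip=(z>45)&(z<51)&(abs(n-555)<23)&(a>120)&(a<270)
L=lip&(n<547);U=lip&(n>560);print(np.percentile(n[L],[3,97]),np.percentile(n[U],[3,97]))
for dz in range(-24,0,3):
    m=(abs(a-ta)<20)&(abs(n-tn)<20)&(z>t[2]+dz)&(z<t[2]+dz+3)
    if m.sum()>8: print(dz,m.sum(),np.percentile(n[m],[2,98]),np.percentile(a[m],[2,98])-ta)
c=cv2.resize(d['image'][200:380,220:460],(800,600),interpolation=cv2.INTER_CUBIC);cv2.imwrite('pics/c3.png',c)
```

```text
[506.44682895 304.11075263  83.70488331] tool y ang 101.16797377523224 [-0.53381727 -0.17290293 -0.44013024] [0.03945069 0.00333673 0.02318733]
555.87038250605 199.94963934092334
[533.34693935 542.55493961] [564.80896425 574.00344291]
-24 284 [543.81681217 555.3285776 ] [-16.07275057  17.42020693]
-21 155 [543.89518053 555.57779571] [-16.52608206  17.50337352]
-12 53 [540.09221557 548.66741684] [-11.59645089  13.12058059]
-9 367 [540.24943826 549.64602625] [-11.48276881  12.51552784]
-6 53 [540.08219779 549.26615631] [-11.30065779  11.87311516]
-3 9 [546.70136008 548.33366497] [-9.93524628 10.95002426]
```

View pics/c3.png

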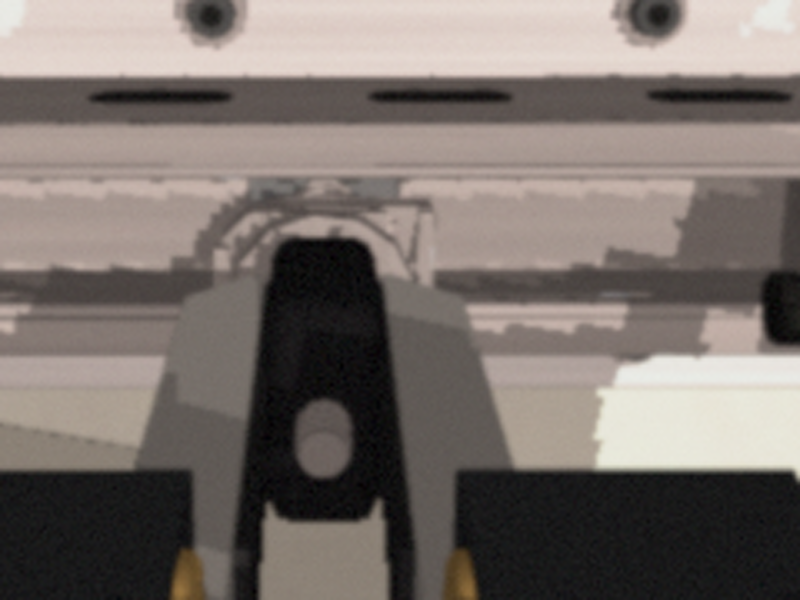

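The crop shows the foot and plate lined up with the slot, with the plate edge centred to about 0.2 mm. I'll press down gently in small steps.

{"api": "play_rows", "payload": {"hand": [0,0,0,0,0,0,0], "offset": [[-0.008,0,-0.08],[0,0,-0.08],[0,0,-0.08],[0,0,-0.08],[0,0,-0.07],[0,0,0],[0,0,0]], "turn": [0,0,0,0,0,0,0]}}

```text
time: 6.85
tool_pos: [0.5061, 0.3041, 0.0719]
ee_rot: [-0.097, 0.995, -0.0, -0.0]
wrist_force: [-0.1, -0.2, 0.4]
finger_gap: 0.0138
gripper_force: 30.0
```

{"api": "play_rows", "payload": {"hand": [0,0,0,0,0,0,0], "offset": [[0,0,-0.07],[0,0,-0.07],[0,0,-0.07],[0,0,-0.07],[0,0,-0.07],[0,0,0],[0,0,0]], "turn": [0,0,0,0,0,0,0]}}

```text
time: 7.43
tool_pos: [0.5062, 0.3042, 0.0615]
ee_rot: [-0.097, 0.995, 0.0, 0.0]
wrist_force: [-0.2, -0.1, 5.6]
finger_gap: 0.0139
gripper_force: 30.0
```

Spring force is about 6 N, so the plate is under the lips. Now the clockwise turn in two halves, keeping the nut's own axis (2 mm off the TCP) in place.

{"api": "play_rows", "payload": {"hand": [0,0,0,0,0,0,0,0,0,0,0,0], "offset": [[-0.001,-0.004,0],[-0.001,-0.004,0],[-0.001,-0.004,0],[-0.001,-0.004,0],[-0.001,-0.004,0],[-0.001,-0.004,0],[-0.001,-0.004,0],[-0.001,-0.004,0],[-0.001,-0.004,0],[-0.001,-0.004,0],[-0.001,-0.004,0],[-0.001,-0.004,0]], "turn": [-0.545,-0.545,-0.545,-0.545,-0.545,-0.545,-0.545,-0.545,-0.545,-0.545,-0.545,-0.545]}}

```text
time: 8.43
tool_pos: [0.5057, 0.3027, 0.0616]
ee_rot: [0.292, 0.956, 0.0, -0.0]
wrist_force: [-1.4, -0.5, 4.6]
finger_gap: 0.014
gripper_force: 30.0
```

Run:
```python
from h import *
s=ctrl.read_state();R=Rotation.from_quat(s['ee_rot']).as_matrix();print(s['tool_pos'],np.degrees(np.arctan2(R[1,1],R[0,1]))%180,s['wrist_force'],s['wrist_torque'],s['finger_gap'])
```

```text
[0.5057434  0.3026863  0.06162538] 56.02124922422815 [-1.36826199 -0.4870669   4.55070692] [-0.02511708  0.10010914  0.0006028 ] 0.01397848275439945
```

{"api": "play_rows", "payload": {"hand": [0,0,0,0,0,0,0,0,0,0,0,0], "offset": [[-0.003,-0.003,0],[-0.003,-0.003,0],[-0.003,-0.003,0],[-0.004,-0.002,0],[-0.004,-0.002,0],[-0.004,-0.002,0],[-0.004,-0.002,0],[-0.004,-0.002,0],[-0.004,-0.002,0],[-0.004,-0.002,0],[-0.004,-0.001,0],[0,0,0]], "turn": [-0.6,-0.6,-0.6,-0.6,-0.6,-0.6,-0.6,-0.6,-0.6,-0.6,-0.5,0]}}

```text
time: 9.43
tool_pos: [0.5045, 0.3021, 0.0615]
ee_rot: [0.634, 0.774, -0.0, 0.0]
wrist_force: [0.3, -0.3, 4.7]
finger_gap: 0.0136
gripper_force: 30.0
```

Run:
```python
from h import *
s=ctrl.read_state();R=Rotation.from_quat(s['ee_rot']).as_matrix();print(s['tool_pos'],np.degrees(np.arctan2(R[1,1],R[0,1])),s['wrist_force'],s['wrist_torque'],s['finger_gap'])
```

```text
[0.50447622 0.30205931 0.06150686] 11.348038348476623 [ 0.27552294 -0.28438498  4.66091239] [0.03167967 0.03552428 0.00302816] 0.013627659474406046
```

No moment felt, angle 11.3° (the rail's cross direction) and centred. Now I'll let it rise about 4.3 mm.

{"api": "play_rows", "payload": {"hand": [0,0,0,0,0,0,0], "offset": [[0,0,0.03],[0,0,0.03],[0,0,0.03],[0,0,0.03],[0,0,0.02],[0,0,0],[0,0,0]], "turn": [0,0,0,0,0,0,0]}}

```text
time: 10.02
tool_pos: [0.5045, 0.302, 0.0657]
ee_rot: [0.633, 0.775, 0.0, -0.0]
wrist_force: [-0.6, 0.9, 4.3]
finger_gap: 0.0136
gripper_force: 30.0
```

{"api": "play_rows", "payload": {"hand": [0,0,0,0], "offset": [[0,0,0.01],[0,0,0.01],[0,0,0],[0,0,0]], "turn": [0,0,0,0]}}

```text
time: 10.35
tool_pos: [0.5043, 0.3018, 0.0659]
ee_rot: [0.633, 0.775, -0.0, -0.0]
wrist_force: [1.4, 1.6, -5.9]
finger_gap: 0.0135
gripper_force: 30.0
```

{"api": "play_rows", "payload": {"hand": [0,0,0,0,0,0,0,0,0,0,0,0], "offset": [[0,0,-0.006],[0,0,0],[-0.01,0.05,0],[-0.02,0.1,0],[-0.02,0.1,0],[-0.02,0.1,0],[-0.02,0.1,0],[-0.02,0.1,0],[-0.02,0.1,0],[-0.01,0.05,0],[0,0,0],[0,0,0]], "turn": [0,0,0,0,0,0,0,0,0,0,0,0]}}

```text
time: 11.35
tool_pos: [0.5001, 0.3234, 0.066]
ee_rot: [0.632, 0.775, 0.0, -0.0]
wrist_force: [-0.5, 1.4, -10.6]
finger_gap: 0.0139
gripper_force: 30.0
```

Run:
```python
from h import *
th=np.radians(11.2)
s=ctrl.read_state();t=s['tool_pos']*1000;f=s['wrist_force'];print(t,f,s['wrist_torque'])
r=lambda v:(v[0]*np.cos(th)+v[1]*np.sin(th),-v[0]*np.sin(th)+v[1]*np.cos(th))
print(r(t),r(f))
d=shot('wrist','w4');P=cloud(d)*1000;z=P[...,2];n,a=r(np.moveaxis(P,-1,0)[:2])
m=(z>72)&(z<88)&(abs(n-554)<9)&(a>240)&(a<278);print('screw',m.sum(),np.percentile(a[m],[0,1,3,50]) if m.sum() else 0)
g=d['image'].max(2)<60
m=g&(z>60)&(z<115)&(abs(n-554)<12)&(abs(a-r(t)[1])<30);print('grip',m.sum(),np.percentile(a[m],[1,50,97,99]) if m.sum() else 0)
cv2.imwrite('pics/c4.png',d['image'])
```

```text
[500.08830297 323.44471316  66.00231803] [ -0.45799396   1.39130114 -10.5922392 ] [0.46395765 0.05966075 0.02600167]
(np.float64(553.3882729496556), np.float64(220.15043176771766)) (np.float64(-0.1790330623246822), np.float64(1.4537621841363908))
screw 634 [265.84055523 266.13494596 266.32281511 270.7872394 ]
grip 2906 [210.05930579 228.88962051 238.2841441  238.4237146 ]
```

View pics/c4.png

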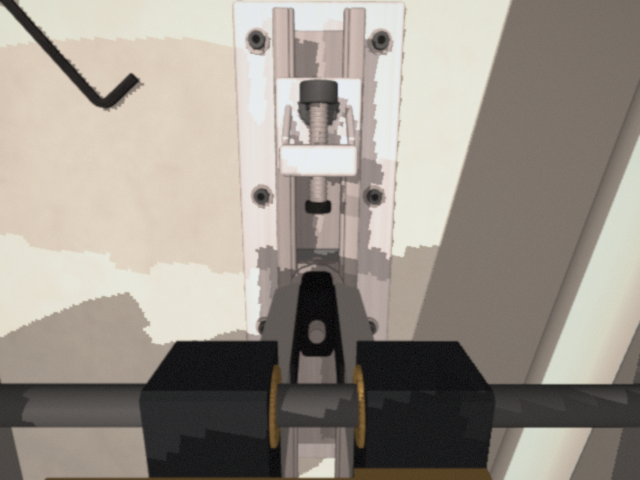

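The picture shows the nut turned across and sliding in the rail, grip at (318,310), with the rubber tip ahead at (318,207). The gap is about 28 mm. The hand is pulling up a little (10 N), so I'll ease down 0.5 mm and slide on.

{"api": "play_rows", "payload": {"hand": [0,0,0,0,0,0,0,0,0,0,0,0], "offset": [[0,0,-0.015],[0,0,0],[-0.01,0.05,0],[-0.02,0.1,0],[-0.02,0.1,0],[-0.02,0.1,0],[-0.02,0.1,0],[-0.02,0.1,0],[-0.02,0.1,0],[-0.02,0.1,0],[-0.01,0.05,0],[0,0,0]], "turn": [0,0,0,0,0,0,0,0,0,0,0,0]}}

```text
time: 12.4
tool_pos: [0.4955, 0.3476, 0.0658]
ee_rot: [0.632, 0.775, 0.0, -0.0]
wrist_force: [-0.1, 0.9, 3.2]
finger_gap: 0.0139
gripper_force: 30.0
```

{"api": "play_rows", "payload": {"hand": [0,0,0,0,0], "offset": [[-0.004,0.02,0],[-0.004,0.02,0],[-0.004,0.02,0],[0,0,0],[0,0,0]], "turn": [0,0,0,0,0]}}

```text
time: 12.82
tool_pos: [0.4952, 0.3487, 0.0657]
ee_rot: [0.633, 0.774, 0.0, -0.0]
wrist_force: [0.2, -0.4, 3.0]
finger_gap: 0.0138
gripper_force: 30.0
```

{"api": "play_rows", "payload": {"hand": [0,0,0,0], "offset": [[-0.002,0.012,0],[-0.002,0.012,0],[0,0,0],[0,0,0]], "turn": [0,0,0,0]}}

```text
time: 13.15
tool_pos: [0.495, 0.3495, 0.0656]
ee_rot: [0.633, 0.774, 0.0, -0.0]
wrist_force: [0.5, 0.0, 2.6]
finger_gap: 0.0137
gripper_force: 30.0
```

{"api": "play_rows", "payload": {"hand": [0,0,0,0], "offset": [[-0.002,0.012,0],[-0.002,0.012,0],[0,0,0],[0,0,0]], "turn": [0,0,0,0]}}

```text
time: 13.48
tool_pos: [0.4949, 0.3503, 0.0656]
ee_rot: [0.633, 0.775, 0.0, -0.0]
wrist_force: [0.5, -0.8, 3.8]
finger_gap: 0.014
gripper_force: 30.0
```

{"api": "play_rows", "payload": {"hand": [0,0,0,0], "offset": [[-0.002,0.01,0],[-0.002,0.01,0],[0,0,0],[0,0,0]], "turn": [0,0,0,0]}}

```text
time: 13.82
tool_pos: [0.4948, 0.3508, 0.0656]
ee_rot: [0.633, 0.774, -0.0, -0.0]
wrist_force: [0.2, -0.9, 2.7]
finger_gap: 0.0142
gripper_force: 30.0
```

{"api": "play_rows", "payload": {"hand": [0,0,0,0], "offset": [[-0.002,0.01,0],[-0.002,0.01,0],[0,0,0],[0,0,0]], "turn": [0,0,0,0]}}

```text
time: 14.15
tool_pos: [0.4947, 0.3511, 0.0656]
ee_rot: [0.633, 0.774, -0.0, 0.0]
wrist_force: [-0.2, -1.7, 3.2]
finger_gap: 0.0138
gripper_force: 30.0
```

{"api": "play_rows", "payload": {"hand": [0,0,0,0], "offset": [[-0.002,0.01,0],[-0.002,0.01,0],[0,0,0],[0,0,0]], "turn": [0,0,0,0]}}

```text
time: 14.48
tool_pos: [0.4946, 0.3517, 0.0656]
ee_rot: [0.633, 0.774, -0.0, 0.0]
wrist_force: [-0.0, -4.8, 3.7]
finger_gap: 0.014
gripper_force: 30.0
```

Contact felt at about 4.8 N. I'll ease back a hair, open gently, and lift away.

{"api": "play_rows", "payload": {"hand": [0,0,0,0.3,0.4,0.5,0.5,0.5,0.5,0.5], "offset": [[0.002,-0.008,0],[0,0,0],[0,0,0],[0,0,0],[0,0,0],[0,0,0],[0,0,0],[0,0,0],[0,0,0],[0,0,0]], "turn": [0,0,0,0,0,0,0,0,0,0], "squeeze": 5}}

```text
time: 15.32
tool_pos: [0.4946, 0.3518, 0.0656]
ee_rot: [0.633, 0.774, -0.0, -0.0]
wrist_force: [0.5, -0.2, -0.4]
finger_gap: 0.0468
gripper_force: 0.0
```

{"api": "play_rows", "payload": {"hand": [0.5,0.5,0.5,0.5,0.5,0.5,0.5,0.5,0.5,0.5,0.5,0.5], "offset": [[0,0,0.1],[0,0,0.2],[0,0,0.3],[0,0,0.4],[0,0,0.5],[0,0,0.5],[0,0,0.5],[0,0,0.5],[0,0,0.5],[0,0,0.3],[0,0,0],[0,0,0]], "turn": [0,0,0,0,0,0,0,0,0,0,0,0]}}

```text
time: 16.32
tool_pos: [0.4946, 0.352, 0.1801]
ee_rot: [0.633, 0.775, 0.001, -0.0]
wrist_force: [0.3, 0.4, -0.7]
finger_gap: 0.0469
gripper_force: 0.0
```

Run:
```python
from h import *
th=np.radians(11.2)
r=lambda v:(v[0]*np.cos(th)+v[1]*np.sin(th),-v[0]*np.sin(th)+v[1]*np.cos(th))
for cam in('wrist','side'):
    d=shot(cam,cam+'5');P=cloud(d)*1000;z=P[...,2];n,a=r(np.moveaxis(P,-1,0)[:2])
    m=(z>70)&(z<100)&(abs(n-554)<18)&(a>225)&(a<264)
    q=np.stack([n[m],a[m]],1).astype('float32');print(cam,m.sum(),cv2.minAreaRect(q),'zmax',z[(z<115)&(abs(n-554)<18)&(a>225)&(a<264)].max())
w=load('wrist5')['image'];s=load('side5')['image'][200:400,180:330]
cv2.imwrite('pics/c5.png',np.hstack([cv2.resize(w[60:360,220:420],(400,600)),cv2.resize(s,(400,533))[:600] if 0 else cv2.resize(s,(400,600))]))
```

```text
wrist 718 ((553.7431640625, 250.4921112060547), (14.72821044921875, 27.16618537902832), 0.9529607892036438) zmax 107.4383758931366
side 142 ((553.3772583007812, 250.26351928710938), (27.2935733795166, 14.493144035339355), 87.81610107421875) zmax 108.30228586950929
```

View pics/c5.png

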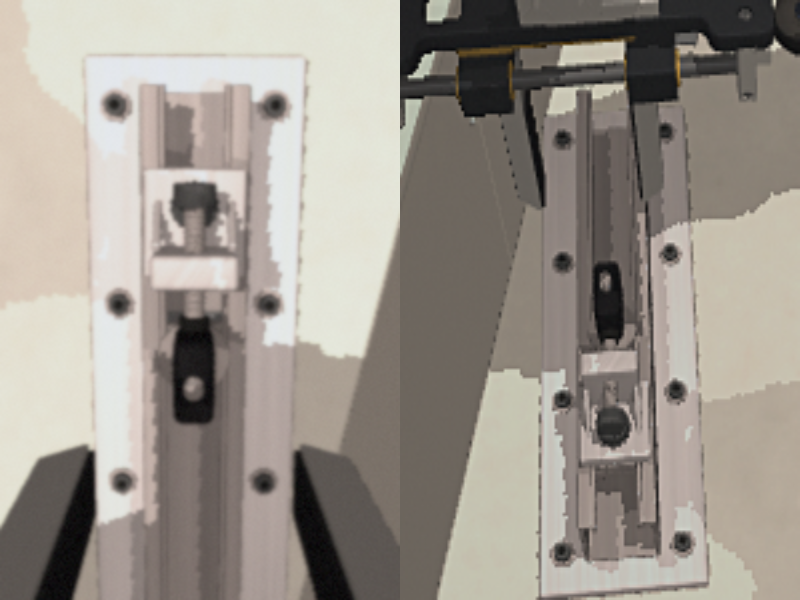

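Both views show the nut upright, turned across the rail, with its grip end against the rubber tip. Its stud top is at 107 mm, which puts the grip at 84 mm, so it is caught on the lips. The hand is clear.

```bash
python3 -c "
from h import *
print(workorder.hand_in())"
```

```text
the job is handed in; nothing more can be done
None
```

I fitted the small channel nut into the rail: turned a quarter turn clockwise, caught on the lips, slid snugly against the stop's rubber tip and released. The job was handed in at about 16.5 s of the 72 s, with the hand clear; no verdict came back.

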